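# Set out the large test capsule from the capsule dial

## Task

The next inhaled test dose is the one large capsule in the capsule dial: turn the clear cover until its opening stands over that capsule, pluck it out and lay it gently in the steel dish without dropping it. Then turn the cover until its opening is squarely over the solid blank sector again, so that the small capsules, left lying in their pockets, stay closed off from the damp. Leave everything else on the desk standing where it is.

Things in the scene. Friction and masses are not known exactly. Their poses are not given: they have to be found in the camera images.
- dial_box: Fixed round dark grey capsule dial, 222 mm across with its cover. Origin: centre of its underside, on the cover's axis. Six 60-degree sectors parted by 3 mm radial walls: five open pockets (floor 4 mm, walls 22 mm above the desk, 14 to 106 mm from the axis) centred at 240, 300, 0, 60 and 120 degrees from its +x axis, one capsule in each, and a solid blank sector at 180 degrees.
- blank (a point): Middle of the flat top of the blank sector, 71 mm from the axis, 22 mm above the desk.
- cover (a joint): Angle (rad) of the clear cover that turns on the dial box, growing counter-clockwise from above; 0 with its opening exactly over the blank sector. No stop within a turn either way; light friction, stays where left. Above the desk: underside 23.5 mm, top 26 mm, rim 27 mm, hub cap (radius 17 mm) 31 mm. It does not lift off.
- window (a point): Middle of the cover's one opening, 71 mm from the axis, 26 mm above the desk. The opening is a 58-degree sector from the hub cap out to 107 mm from the axis.
- rib (a point): Upright thumb rib on the cover, straight across the axis from the opening, to push the cover round by: radial, 50 mm long (49 to 99 mm from the axis), 8 mm thick, standing 17 mm above the cover. This point: middle of its top edge, 43 mm above the desk, 74 mm from the axis. Its x axis points outward along the rib.
- large_capsule: The one large capsule, off-white, round, 27 mm long, 10.6 mm thick, about 12 g, lying on its side in one of the pockets. Origin: middle of its underside as it first lies (5.3 mm off its long axis); its x axis runs along its length. It may roll about its length.
- dish: Round shallow steel dish, loose, 96 mm across the rim, 24 mm high, wall 2.5 mm, flat inner floor 3 mm above the desk and about 75 mm across. Origin: centre of its underside. It stands on the desk to the right or to the left of the dial box.
- small_capsule_1: Small capsule, off-white, 19 mm long, 7 mm thick, lying in another pocket. Origin: middle of its underside; x axis along its length.
- small_capsule_2: Small capsule, off-white, 19 mm long, 7 mm thick, lying in another pocket. Origin: middle of its underside; x axis along its length.
- small_capsule_3: Small capsule, off-white, 19 mm long, 7 mm thick, lying in another pocket. Origin: middle of its underside; x axis along its length.
- small_capsule_4: Small capsule, off-white, 19 mm long, 7 mm thick, lying in another pocket. Origin: middle of its underside; x axis along its length.
- tape_roll: Bystander: roll of brown packing tape lying flat, 92 mm across, 48 mm high. Origin: centre of its underside.
- mug: Bystander: white mug, 79 mm across, 89 mm high, handle towards its +y. Origin: centre of its underside.
- battery_1: Bystander: AA cell standing on end, 15 mm across, 50 mm high. Origin: centre of its underside.
- battery_2: Bystander: another AA cell standing on end, 15 mm across, 50 mm high. Origin: centre of its underside.
- sanitiser: Bystander: pump bottle of hand sanitiser, 61 by 73 mm, 181 mm high. Origin: centre of its underside.
- stapler: Bystander: stapler, 120 mm long along its x axis, 30 mm wide, 38 mm high. Origin: centre of its underside.
- sticky_pad: Bystander: block of sticky notes, 75 by 75 mm, 14 mm high. Origin: centre of its underside.
- pen_2: Bystander: ballpoint pen lying along its y axis, 145 mm long, 12 mm wide, 9 mm high. Origin: centre of its underside.

How it is judged:
On the way, in this order (a step that is already met when the one before it is completed fails the run):
1. the cover's opening stands over the large capsule, which still lies in its pocket (horizontal distance between window and large_capsule below 0.03 m and height (world z) of large_capsule below 0.02 m and horizontal distance between large_capsule and dial_box below 0.106 m), for 0.1 s.
2. the large capsule lies in the dish, let go (horizontal distance between large_capsule and dish below 0.04 m and z of large_capsule in the frame of dish below 0.03 m and contact force between large_capsule and the fingers below 0.05 N), for 0.1 s.
At the end, for the whole second after the job is handed in: The large capsule lies at rest in the upright dish (within 40 mm of its centre, below its rim); the cover stands still with the middle of its opening within 12 mm (about 10 degrees) of the middle of the blank sector; each small capsule lies in its pocket within 30 mm of where it was (horizontal distance between large_capsule and dish below 0.04 m and z of large_capsule in the frame of dish between 0 and 0.03 m and linear speed of large_capsule below 0.03 m/s and angle between dish's own z axis and vertical below 0.1 rad and horizontal distance between window and blank below 0.012 m and velocity of joint cover between -0.05 and 0.05 rad/s and distance of each of small_capsule_1, small_capsule_2, small_capsule_3, small_capsule_4 from where it was at the start of the episode below 0.03 m and height (world z) of each of small_capsule_1, small_capsule_2, small_capsule_3, small_capsule_4 below 0.02 m); the robot touches nothing.
It fails at once if the large capsule is dropped (it falls faster than 0.7 m/s, free of the fingers) (contact force between large_capsule and the fingers below 0.01 N and linear speed of large_capsule above 0.7 m/s).
It fails at once if a bystander is shoved more than 30 mm or knocked over (distance of any of tape_roll, mug, battery_1, battery_2, sanitiser, stapler, sticky_pad, pen_2 from where it was at the start of the episode above 0.03 m or angle between any of battery_1, battery_2, mug, sanitiser's own z axis and vertical above 0.5 rad).
It fails at once if the dish is shoved more than 40 mm (distance of dish from where it was at the start of the episode above 0.04 m).
It also fails if it takes over 61 s, if anything falls off the work surface, if the arm or the gripper's body presses on something with over 40 N, if the wrist force passes 120 N, or if a joint passes its speed limit or range.

## Robot

A 7-joint arm with a two-finger parallel gripper is mounted at the origin on a cart in front of the work surface, level with it; the furniture and walls round the work are solid. World frame = base frame: x ahead of the robot, y to its left, z up, the work surface at z = 0. Lengths are in m, angles in rad, forces in N, time in s.
With the tool pointing down it reaches from about 0.4 to 0.925 m from the base axis. Payload 5.6 kg.
Tool frame: the origin (TCP) lies between the finger pads; the fingertips stand 8 mm ahead of it and the grasp point (between the pads) lies 11 mm behind it; z points along the fingers, y is the line along which they close (so a half turn about z gives the same grasp; the last joint's range is limited). The gripper opens to 85 mm and grips with 20 to 120 N. Pads are 22 mm wide; open, the fingers measure 114 mm over their backs; the gripper's body (76 mm by 85 mm) begins 54 mm behind the grasp point. The pads swing forward as they close: fully open they stand 13 mm farther back than shut.
Start: joints at [1.153, 0.468, -0.012, 1.603, 0.006, 1.071, -0.056], TCP at [0.238, -0.605, 0.239] pointing down, gripper open.
Joint ranges: [-2.53, 2.53], [-0.31, 2.02], [-1.57, 1.55], [0.28, 2.44], [-1.29, 4.43], [0.15, 1.84], [-2.92, 2.92]. Speed limits (rad/s): [2.57, 2.57, 3.14, 3.14, 3.14, 3.14, 3.14].

## Interface

Orientations are given as a unit quaternion [x, y, z, w].
In Python, from station import sensors, optics, bot gives the robot as it stands.
- The arm moves only by the tool jog_arm, never from a script. Its arguments are lists of equal length, an entry for each row: "slide": the shift along the tool's x, y, z in mm, a list of three; "rotation": the turn, a rotation vector about the tool's x, y, z in rad, a list of three; "gripper": the closure, from 0 (fully open) to 1 (shut). A call has 1 to 8 rows; each row shifts and turns the commanded pose from where the row before left it, along the tool's axes as they then stand; what a row does not reach is not made up. A row lasts 1/8 s, in which the tool goes at most 62.5 mm and 10.7 degrees, less where a joint would pass 70% of its speed; a pose out of reach is approached as far as the arm can. A call with a gripper value outside its range is refused whole. The fingers move at their own pace and stop on an object; the grip force is fixed at half the most. Time passes only in rows, so rows that do not move let the fingers close. It gives the time, the measured TCP pose, the force, the opening and the grip force at its end, in the units of the state.
- sensors.observe(): the state, without advancing time (a new reading comes with each control period).
- optics.get_image(name): name is "scene" or "top" or "wrist"; returns a dict with "img" (400x640x3 uint8, red, green, blue), "range_z" (400x640 float32, m along the optical axis (not along the pixel's ray), 0 where there is no reading), "fx", "fy", "cx", "cy" (pixels), "D" ([k1, k2, p1, p2, k3] as OpenCV has them; the pictures are not rectified), "camera_from_world" (4x4, takes a point from world to camera coordinates); the wrist camera has in their place "T_tool_cam" (4x4, takes a point from camera to tool coordinates, whose origin is the TCP and whose axes are the flange's). Camera axes: x right, y up, looking along -z (the intrinsics and any distortion apply to the point x, -y, -z); pixel columns grow to the right and rows downward; lengths in m; the calibration is good to about 2 mm. A picture is of the moment at which its call begins: read the wrist's pose just before it.
- bot.job_done(): hands the job in; it is judged then, once.
The state is a dict: "time_s": time; "joint_positions": joint angles; "joint_velocities": joint speeds; "joint_torque": joint torques, N m; "tcp_pos": TCP position; "tcp_rot": TCP orientation; "ft_force": force on the tool from outside, world axes, zero at the start; "ft_torque": the same for the moment, N m; "grip_width": opening from 0.0 (shut) to 1.0 (fully open); "grip_force": force on a finger pad.
Only numpy, scipy, OpenCV 4.12 (cv2) and the standard library are available. Lean on these libraries where they do the work, as an engineer would, in place of code of your own. Each camera call takes 0.05 s, during which the arm holds its last target. There are 200 camera calls.

## Working session

There is one attempt and no reset: what is moved stays moved. The work goes in short steps, Python scripts to look and compute and a tool call to move; the robot and the scene stay as the last step left them, time stands still between calls to the robot, and variables do not carry over. Pictures are saved under pics/ and viewed, at most 11 in all, crops included, and the job is handed in when it is done.

Besides the shell and the picture viewer there is one more tool, called after "Call:" as name(argument=value, ...), one argument or row to a line, values as JSON. jog_arm: Moves the arm, as the interface text tells. Its arguments: {"type":"object","properties":{"slide":{"type":"array"},"rotation":{"type":"array"},"gripper":{"type":"array"}},"required":["slide","rotation","gripper"]}

```bash
mkdir -p pics; ls; python3 - <<'E'
from station import sensors, optics, bot
import cv2,numpy as np
s=sensors.observe(); print({k:np.round(v,3) for k,v in s.items()})
for n in ["scene","top"]:
    d=optics.get_image(n); cv2.imwrite(f"pics/{n}0.png",d["img"][:,:,::-1]); np.savez(f"{n}0.npz",**d)
    print(n,d["fx"],d["fy"],d["cx"],d["cy"],d["D"],np.round(d["camera_from_world"],3).tolist())
E
```

```text
pics
{'time_s': np.float64(0.0), 'joint_positions': array([ 1.153,  0.468, -0.012,  1.604,  0.006,  1.071, -0.056]), 'joint_velocities': array([-0.002,  0.   , -0.001, -0.001,  0.001,  0.001, -0.   ]), 'joint_torque': array([ 0.0000e+00, -5.3238e+01,  2.1000e-02, -2.5130e+01,  1.1000e-02,
        8.0000e-03, -0.0000e+00]), 'tcp_pos': array([ 0.238, -0.604,  0.238]), 'tcp_rot': array([ 0.982,  0.186, -0.   , -0.001]), 'ft_force': array([-0.236, -0.132, -0.251]), 'ft_torque': array([ 0.008,  0.037, -0.01 ]), 'grip_force': np.float64(0.0), 'grip_width': np.float64(0.997)}
scene 387.79527854382843 387.79527854382843 318.71969625327034 197.68840841189902 [-0.02106743  0.          0.          0.          0.        ] [[0.69, -0.723, -0.015, -0.363], [0.481, 0.443, 0.756, -0.269], [-0.54, -0.529, 0.654, -0.694], [0.0, 0.0, 0.0, 1.0]]
top 399.8478217854973 399.8478217854973 322.9805664619428 196.0481897098656 [-0.09419011  0.          0.          0.          0.        ] [[-0.022, -1.0, 0.01, -0.03], [0.988, -0.02, 0.156, -0.528], [-0.156, 0.013, 0.988, -0.975], [0.0, 0.0, 0.0, 1.0]]
```

View pics/top0.png

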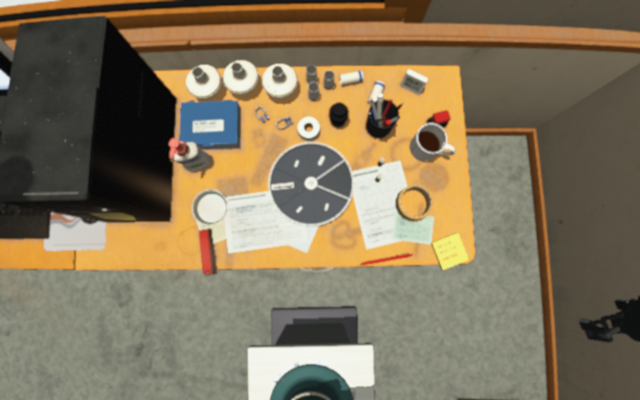

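View pics/scene0.png

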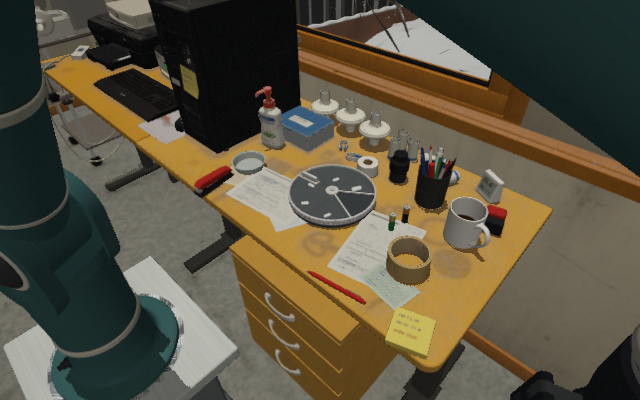

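Top view: the dial is centred near (311,183), its opening is to the right near (338,185) and the rib to the left near (283,186). The dish is at (210,207), and the batteries are right of the dial at (379,163) and (378,180). The scene view agrees.

```bash
cat > h.py <<'E'
import numpy as np, cv2
from scipy.spatial.transform import Rotation as R
def K(d): return np.array([[d["fx"],0,d["cx"]],[0,d["fy"],d["cy"]],[0,0,1]],float)
def cam_world(d,s=None):
    if "camera_from_world" in d: return np.linalg.inv(d["camera_from_world"])
    T=np.eye(4); T[:3,:3]=R.from_quat(s["tcp_rot"]).as_matrix(); T[:3,3]=s["tcp_pos"]; return T@d["T_tool_cam"]
def ray(d,T,uv):
    p=cv2.undistortPoints(np.array(uv,float).reshape(-1,1,2),K(d),np.array(d["D"],float))[:,0]
    v=np.c_[p[:,0],-p[:,1],-np.ones(len(p))]@T[:3,:3].T
    return T[:3,3],v
def plane(d,T,uv,z):
    o,v=ray(d,T,uv); return o+v*((z-o[2])/v[:,2])[:,None]
def proj(d,T,P):
    c=(np.atleast_2d(P)-T[:3,3])@T[:3,:3]
    return cv2.projectPoints(c*[1,-1,-1],np.zeros(3),np.zeros(3),K(d),np.array(d["D"],float))[0][:,0]
def tri(views):  # [(d,T,uv)]
    A=0;b=0
    for d,T,uv in views:
        o,v=ray(d,T,[uv]); v=v[0]/np.linalg.norm(v[0]); M=np.eye(3)-np.outer(v,v); A=A+M; b=b+M@o
    return np.linalg.solve(A,b)
E
python3 - <<'E'
from h import *
d=dict(np.load("top0.npz")); T=cam_world(d)
for n,uv,z in [("dial",(311,183),.025),("rib",(283,186),.043),("win",(338,185),.025),("dish",(210,207),.024),("b1",(380,161),.05),("b2",(378,180),.05),("pump",(185,150),.18),("ring",(308,128),.02),("tape",(414,204),.048),("mug",(432,140),.09),("stapler",(207,252),.038)]:
    print(n,plane(d,T,[uv],z).round(3))
im=d["img"][:,:,::-1]
cv2.imwrite("pics/topc.png",cv2.resize(im[125:245,175:400],None,fx=3.5,fy=3.5,interpolation=cv2.INTER_CUBIC))
g=cv2.cvtColor(d["img"],cv2.COLOR_RGB2HSV)
m=((g[...,2]<110)&(g[...,1]<90)).astype(np.uint8); m[:,:255]=0; m[:,360:]=0; m[:135]=0; m[235:]=0
c=max(cv2.findContours(m,0,2)[0],key=cv2.contourArea)
p=plane(d,T,c[:,0].astype(float),.024); print(cv2.minEnclosingCircle(p[:,:2].astype(np.float32)))
E
```

```text
dial [[ 0.564 -0.011  0.025]]
rib [[0.555 0.061 0.043]]
win [[ 0.558 -0.081  0.025]]
dish [[0.507 0.252 0.024]]
b1 [[ 0.614 -0.189  0.05 ]]
b2 [[ 0.564 -0.182  0.05 ]]
pump [[0.616 0.27  0.18 ]]
ring [[ 0.715 -0.005  0.02 ]]
tape [[ 0.501 -0.271  0.048]]
mug [[ 0.656 -0.316  0.09 ]]
stapler [[0.391 0.254 0.038]]
((0.5657327175140381, -0.009489316493272781), 0.1031469777226448)
```

View pics/topc.png

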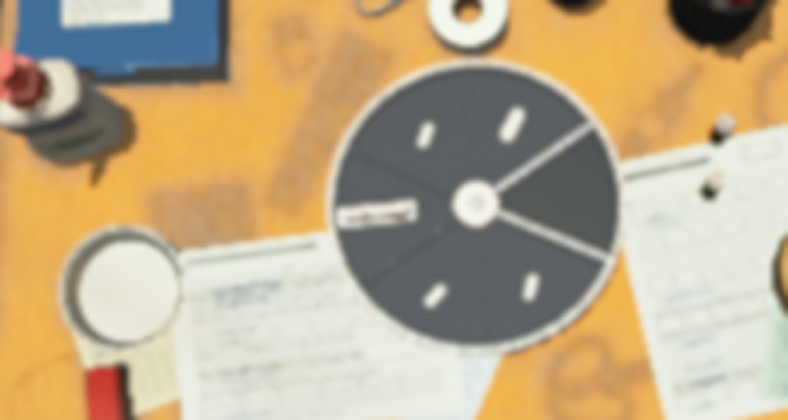

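The larger capsule is at crop (512,125), one pocket CCW of the opening. The four other sectors hold small capsules, one of them under the rib. Next I go above the dial for a wrist view.

```bash
python3 - <<'E'
from station import sensors, optics
from h import *
d=optics.get_image("wrist"); print(np.round(d["T_tool_cam"],3),d["fx"],d["D"])
E
```

```text
[[ 0.     0.957  0.29   0.074]
 [ 1.    -0.001  0.001  0.001]
 [ 0.001  0.29  -0.957 -0.135]
 [ 0.     0.     0.     1.   ]] 349.8209764910156 [-0.06519097  0.          0.          0.          0.        ]
```

Call:
jog_arm(
  slide=[
    [43, -37, -5],
    [43, -37, -5],
    [43, -37, -5],
    [43, -37, -5],
    [43, -37, -5],
    [43, -37, -5],
    [43, -37, -5],
    [43, -37, -5],
  ],
  rotation=[
    [0, 0, 0],
    [0, 0, 0],
    [0, 0, 0],
    [0, 0, 0],
    [0, 0, 0],
    [0, 0, 0],
    [0, 0, 0],
    [0, 0, 0],
  ],
  gripper=[0, 0, 0, 0, 0, 0, 0, 0],
)

```text
time_s: 1.15
tcp_pos: [0.4502, -0.2018, 0.2794]
tcp_rot: [0.983, 0.186, 0.0, 0.0]
ft_force: [0.7, 0.4, 0.4]
grip_width: 1.001
grip_force: 0.0
```

Call:
jog_arm(
  slide=[
    [46, -41, 0],
    [46, -41, 0],
    [46, -41, 0],
    [46, -41, 0],
    [0, 0, 0],
    [0, 0, 0],
    [0, 0, 0],
    [0, 0, 0],
  ],
  rotation=[
    [0, 0, 0],
    [0, 0, 0],
    [0, 0, 0],
    [0, 0, 0],
    [0, 0, -0.16],
    [0, 0, -0.16],
    [0, 0, -0.16],
    [0, 0, -0.16],
  ],
  gripper=[0, 0, 0, 0, 0, 0, 0, 0],
)

```text
time_s: 2.15
tcp_pos: [0.5607, 0.0164, 0.279]
tcp_rot: [0.873, 0.488, -0.0, -0.0]
ft_force: [0.9, -0.1, -0.4]
grip_width: 1.002
grip_force: 0.0
```

Call:
jog_arm(
  slide=[
    [0, 0, 0],
    [0, 0, 0],
    [0, 0, 0],
    [0, 0, 0],
    [0, 0, 0],
  ],
  rotation=[
    [0, 0, -0.16],
    [0, 0, -0.16],
    [0, 0, -0.16],
    [0, 0, -0.16],
    [0, 0, 0],
  ],
  gripper=[0, 0.4, 0.7, 0.7, 0.7],
)

```text
time_s: 2.78
tcp_pos: [0.5607, 0.0162, 0.2789]
tcp_rot: [0.678, 0.735, -0.0, -0.0]
ft_force: [-0.9, 0.7, -0.2]
grip_width: 0.299
grip_force: 0.0
```

```bash
cat > snap.py <<'E'
import sys; from station import sensors, optics; from h import *
def snap(n):
    s=sensors.observe(); d=optics.get_image("wrist"); d["Tw"]=cam_world(d,s); np.savez(f"{n}.npz",**d)
    print(s["time_s"],np.round(s["tcp_pos"],4),np.round(s["tcp_rot"],3),s["grip_width"]); cv2.imwrite(f"pics/{n}.png",d["img"][:,:,::-1]); return d,d["Tw"]
if __name__=="__main__": snap(sys.argv[1])
E
python3 snap.py w1
```

```text
2.775 [0.5607 0.0162 0.2789] [ 0.678  0.735 -0.    -0.   ] 0.2994909182224447
```

View pics/w1.png

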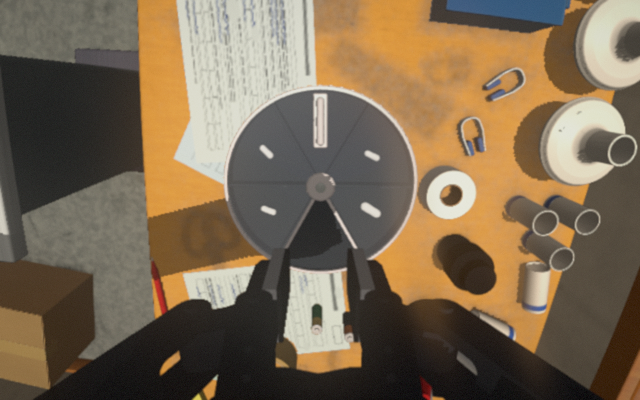

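Wrist view: hub at (320,185), rib from (320,95) to (320,146), large capsule at about (371,210), small ones at (372,155), (266,152) and (268,210). Opening is at the bottom, towards the batteries.

```bash
cat > meas.py <<'E'
from h import *
def blobs(d,T,ctr,r=110):
    g=cv2.cvtColor(d["img"],cv2.COLOR_RGB2HSV); m=((g[...,2]>130)).astype(np.uint8)
    q=plane(d,T,np.stack(np.meshgrid(np.arange(640),np.arange(400)),-1).reshape(-1,2),.01)[:,:2].reshape(400,640,2)
    m[np.hypot(*(q-ctr).transpose(2,0,1))>.1]=0
    for c in cv2.findContours(m,0,2)[0]:
        if cv2.contourArea(c)<15: continue
        (u,v),(w,h),a=cv2.minAreaRect(c); bp=cv2.boxPoints(((u,v),(w,h),a))
        e=[(bp[0]+bp[1])/2,(bp[2]+bp[3])/2] if np.linalg.norm(bp[0]-bp[1])<np.linalg.norm(bp[1]-bp[2]) else [(bp[1]+bp[2])/2,(bp[3]+bp[0])/2]
        P=plane(d,T,e,.009); L=P[1]-P[0]; W=min(w,h)
        print((round(u,1),round(v,1)),"WxL px",round(W,1),round(max(w,h),1),"z9mm mid",P.mean(0).round(4)[:2],"len",round(np.linalg.norm(L)*1e3,1),"ang",round(np.degrees(np.arctan2(L[1],L[0]))%180,1))
E
python3 - <<'E'
from meas import *
d=dict(np.load("w1.npz"));T=d["Tw"]
print(proj(d,T,[[.5657,-.0095,.031]]))
blobs(d,T,[.5657,-.0095])
g=cv2.cvtColor(d["img"],cv2.COLOR_RGB2GRAY)
cv2.imwrite("pics/w1c.png",cv2.resize(cv2.convertScaleAbs(d["img"][80:280,220:425,::-1],alpha=1.5),None,fx=2.9,fy=2.9,interpolation=cv2.INTER_CUBIC))
E
```

```text
[[320.82157453 187.29735699]]
(345.1, 229.7) WxL px 3.6 42.5 z9mm mid [ 0.6012 -0.0672] len 56.2 ang 123.8
(268.0, 210.0) WxL px 6.3 15.2 z9mm mid [ 0.5045 -0.0489] len 18.4 ang 165.2
(370.5, 209.6) WxL px 9.1 22.0 z9mm mid [ 0.6291 -0.0381] len 27.7 ang 153.2
(331.4, 181.3) WxL px 4.0 8.9 z9mm mid [ 0.5782 -0.0068] len 10.9 ang 121.2
(371.7, 155.1) WxL px 6.7 16.5 z9mm mid [0.6222 0.0284] len 19.7 ang 158.7
(266.0, 151.5) WxL px 6.4 16.3 z9mm mid [0.4992 0.0224] len 18.6 ang 138.4
(320.0, 121.5) WxL px 14.0 51.0 z9mm mid [0.5589 0.0611] len 57.0 ang 94.8
```

View pics/w1c.png

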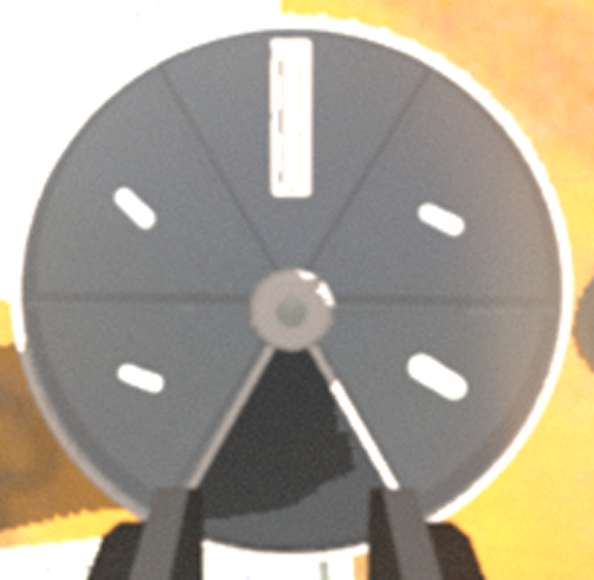

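```bash
cat >> h.py <<'E'
def togo(s,target,yaw=None):
    M=R.from_quat(s["tcp_rot"]).as_matrix(); y=np.degrees(np.arctan2(M[1,0],M[0,0]))
    print("yaw",y.round(2),"slide mm",(M.T@(np.array(target)-s["tcp_pos"])*1e3).round(1), "" if yaw is None else "rotz %.3f"%-np.radians((yaw-y+180)%360-180))
E
python3 - <<'E'
from h import *; from station import sensors
d=dict(np.load("w1.npz"));T=d["Tw"]; s=sensors.observe()
C=plane(d,T,[(320.4,187.2)],.031)[0]; print("C",C)
# rib corners (crop px) top face
r=np.array([(270,38),(312,38),(312,197),(270,197)])/2.9+[220,80]
P=plane(d,T,r,.043)[:,:2]; print(P.round(4)); m=P.mean(0); print(m,np.hypot(*(m-C[:2])),np.degrees(np.arctan2(*(m-C[:2])[::-1])))
w=np.array([(204,460),(381,460)])/2.9+[220,80]; print("win edges",[np.degrees(np.arctan2(*(p[:2]-C[:2])[::-1])).round(1) for p in plane(d,T,w,.026)])
a=np.array([(165,70),(425,70),(50,299),(540,301)])/2.9+[220,80]; print("walls",[np.degrees(np.arctan2(*(p[:2]-C[:2])[::-1])).round(1) for p in plane(d,T,a,.022)])
rz=d["range_z"]; 
def depthpt(u,v):
    o,vv=ray(d,T,[(u,v)]); return (o+vv[0]*rz[v,u]).round(4)
for uv in [(320,120),(320,187),(370,210),(340,140),(420,300)]: print(uv,depthpt(*uv))
togo(s,[m[0],m[1],.039],94.0)
E
```

```text
C [ 0.56521582 -0.00942614  0.031     ]
[[0.5492 0.0917]
 [0.5639 0.0929]
 [0.5689 0.0371]
 [0.5536 0.0358]]
[0.55886965 0.06438972] 0.0740881623138901 94.91380119728251
win edges [np.float64(-114.2), np.float64(-55.4)]
walls [np.float64(122.2), np.float64(65.9), np.float64(-176.8), np.float64(5.8)]
(320, 120) [0.5584 0.0654 0.0433]
(320, 187) [ 0.5647 -0.0092  0.031 ]
(370, 210) [ 0.6253 -0.0331  0.0266]
(340, 140) [0.5823 0.0448 0.0274]
(420, 300) [ 0.7132 -0.1615  0.0049]
yaw 94.62 slide mm [ 48.1   2.1 240. ] rotz 0.011
```

Call:
jog_arm(
  slide=[
    [24, 1, 30],
    [24, 1, 30],
    [0, 0, 50],
    [0, 0, 50],
    [0, 0, 40],
    [0, 0, 20],
    [0, 0, 0],
  ],
  rotation=[
    [0, 0, -0.005],
    [0, 0, 0],
    [0, 0, 0],
    [0, 0, 0],
    [0, 0, 0],
    [0, 0, 0],
    [0, 0, 0],
  ],
  gripper=[0.7, 0.7, 0.7, 0.7, 0.7, 0.7, 0.7],
)

```text
time_s: 3.7
tcp_pos: [0.5582, 0.0645, 0.0585]
tcp_rot: [0.675, 0.738, -0.001, -0.001]
ft_force: [0.2, 0.4, 0.4]
grip_width: 0.305
grip_force: 0.0
```

```bash
python3 snap.py w2
```

```text
3.7 [0.5582 0.0645 0.0585] [ 0.675  0.738 -0.001 -0.001] 0.3052552171021487
```

View pics/w2.png

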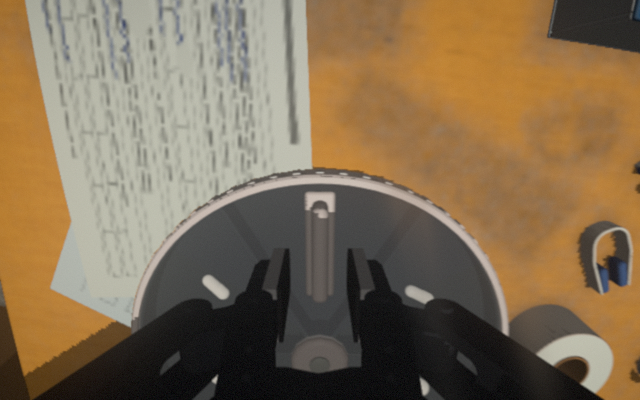

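The rib, columns 305–335 and rows 195–300, sits centred between the pads. I lower 20 mm, close loosely around it and sweep CCW.

Call:
jog_arm(
  slide=[
    [0, 0, 10],
    [0, 0, 9],
    [0, 0, 0],
    [0, 0, 0],
    [0, 0, 0],
  ],
  rotation=[
    [0, 0, 0],
    [0, 0, 0],
    [0, 0, 0],
    [0, 0, 0],
    [0, 0, 0],
  ],
  gripper=[0.7, 0.7, 0.87, 0.87, 0.87],
)

```text
time_s: 4.38
tcp_pos: [0.559, 0.0645, 0.0406]
tcp_rot: [0.675, 0.738, 0.0, 0.0]
ft_force: [0.2, 0.4, 0.6]
grip_width: 0.131
grip_force: 0.0
```

Call:
jog_arm(
  slide=[
    [-0.6, -9.6, 0],
    [-0.6, -9.6, 0],
    [-0.6, -9.6, 0],
    [-0.6, -9.6, 0],
    [-0.6, -9.6, 0],
    [-0.6, -9.6, 0],
    [-0.6, -9.6, 0],
    [-0.6, -9.6, 0],
  ],
  rotation=[
    [0, 0, -0.13],
    [0, 0, -0.13],
    [0, 0, -0.13],
    [0, 0, -0.13],
    [0, 0, -0.13],
    [0, 0, -0.13],
    [0, 0, -0.13],
    [0, 0, -0.13],
  ],
  gripper=[0.87, 0.87, 0.87, 0.87, 0.87, 0.87, 0.87, 0.87],
)

```text
time_s: 5.38
tcp_pos: [0.4985, 0.0226, 0.0407]
tcp_rot: [0.217, 0.976, 0.0, 0.0]
ft_force: [1.6, 0.9, -0.3]
grip_width: 0.131
grip_force: 0.4
```

Call:
jog_arm(
  slide=[
    [0, 0, 0],
    [0, 0, 0],
    [0, 0, -40],
    [0, 0, -50],
    [0, 0, -30],
    [0, 0, 0],
  ],
  rotation=[
    [0, 0, 0],
    [0, 0, 0],
    [0, 0, 0],
    [0, 0, 0],
    [0, 0, 0],
    [0, 0, 0],
  ],
  gripper=[0.7, 0.7, 0.7, 0.7, 0.75, 0.75],
)

```text
time_s: 6.12
tcp_pos: [0.5, 0.0231, 0.1625]
tcp_rot: [0.22, 0.976, 0.0, 0.002]
ft_force: [0.2, 0.4, 0.5]
grip_width: 0.247
grip_force: 0.0
```

```bash
python3 - <<'E'
from snap import *; from meas import *
d,T=snap("w3"); blobs(d,T,[.5652,-.0094])
togo(sensors.observe(),[.6285,-.038,.12],153.5)
E
```

```text
6.125 [0.5    0.0231 0.1625] [0.22  0.976 0.    0.002] 0.24688664236552318
(318.5, 326.5) WxL px 11.0 25.0 z9mm mid [ 0.6288 -0.0381] len 29.3 ang 154.7
(322.4, 286.3) WxL px 53.2 61.4 z9mm mid [ 0.5905 -0.0161] len 65.4 ang 148.4
(385.2, 226.9) WxL px 8.0 21.0 z9mm mid [0.5596 0.0599] len 18.5 ang 93.3
(246.5, 222.9) WxL px 8.2 20.4 z9mm mid [ 0.5037 -0.049 ] len 18.8 ang 164.5
(323.0, 216.5) WxL px 4.0 13.0 z9mm mid [0.5271 0.0144] len 12.0 ang 154.9
(317.0, 168.5) WxL px 18.0 29.0 z9mm mid [0.4865 0.0279] len 24.7 ang 154.6
yaw 154.62 slide mm [-143.     0.8   41.3] rotz 0.020
```

Call:
jog_arm(
  slide=[
    [-48, 0.3, 0],
    [-48, 0.3, 20],
    [-47, 0.2, 30],
    [0, 0, 30],
    [0, 0, 0],
  ],
  rotation=[
    [0, 0, 0],
    [0, 0, 0],
    [0, 0, 0],
    [0, 0, 0],
    [0, 0, 0],
  ],
  gripper=[0.7, 0.7, 0.72, 0.72, 0.72],
)

```text
time_s: 6.8
tcp_pos: [0.6252, -0.0376, 0.076]
tcp_rot: [0.219, 0.976, -0.001, -0.004]
ft_force: [0.0, 0.4, 0.1]
grip_width: 0.281
grip_force: 0.0
```

```bash
python3 - <<'E'
from snap import *; from meas import *
d,T=snap("w4"); blobs(d,T,[.5652,-.0094])
a=dict(np.load("w1.npz")); b=dict(np.load("w3.npz"))
print("tri",tri([(a,a["Tw"],(370.5,209.6)),(b,b["Tw"],(318.5,326.5))]))
togo(sensors.observe(),[.6288,-.0381,.0145],154.6)
E
```

```text
6.8 [ 0.6252 -0.0376  0.076 ] [ 0.219  0.976 -0.001 -0.004] 0.28138359325212475
(322.5, 228.0) WxL px 17.0 42.0 z9mm mid [ 0.6299 -0.038 ] len 27.7 ang 154.9
(418.5, 173.0) WxL px 13.0 32.0 z9mm mid [0.6227 0.0282] len 19.4 ang 159.2
(318.2, 166.0) WxL px 154.0 176.0 z9mm mid [ 0.5967 -0.0253] len 105.6 ang 154.0
(431.8, 48.0) WxL px 14.8 37.2 z9mm mid [0.5608 0.06  ] len 19.8 ang 93.4
(205.9, 40.5) WxL px 14.5 38.2 z9mm mid [ 0.505  -0.0492] len 19.5 ang 162.9
(320.5, 8.5) WxL px 17.0 31.0 z9mm mid [0.5175 0.0135] len 16.4 ang 64.7
tri [ 0.6292508  -0.03836087  0.00799849]
yaw 154.74 slide mm [-3.   0.1 63.7] rotz 0.002
```

View pics/w4.png

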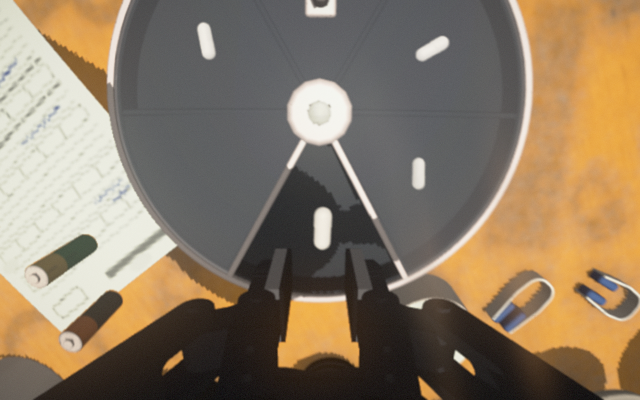

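The large capsule at (322,228) lies free in the opening, and its line is centred between the pads. I descend.

Call:
jog_arm(
  slide=[
    [-3.5, 0, 20],
    [0, 0, 20],
    [0, 0, 12],
    [0, 0, 6],
    [0, 0, 0],
    [0, 0, 0],
  ],
  rotation=[
    [0, 0, 0],
    [0, 0, 0],
    [0, 0, 0],
    [0, 0, 0],
    [0, 0, 0],
    [0, 0, 0],
  ],
  gripper=[0.75, 0.75, 0.75, 0.75, 0.75, 0.75],
)

```text
time_s: 7.6
tcp_pos: [0.6315, -0.0393, 0.0228]
tcp_rot: [0.219, 0.976, 0.0, 0.0]
ft_force: [0.1, 0.4, 0.3]
grip_width: 0.247
grip_force: 0.0
```

Call:
jog_arm(
  slide=[
    [2, 0, 5],
    [0, 0, 3.5],
    [0, 0, 0],
    [0, 0, 0],
  ],
  rotation=[
    [0, 0, 0],
    [0, 0, 0],
    [0, 0, 0],
    [0, 0, 0],
  ],
  gripper=[0.75, 0.75, 0.75, 0.75],
)

```text
time_s: 8.1
tcp_pos: [0.6293, -0.0386, 0.0138]
tcp_rot: [0.219, 0.976, 0.0, 0.0]
ft_force: [-0.6, 0.2, 0.1]
grip_width: 0.251
grip_force: 0.0
```

Call:
jog_arm(
  slide=[
    [0, 0, 0],
    [0, 0, 0],
    [0, 0, 0],
    [0, 0, 0],
  ],
  rotation=[
    [0, 0, 0],
    [0, 0, 0],
    [0, 0, 0],
    [0, 0, 0],
  ],
  gripper=[0.82, 0.92, 1, 1],
)

```text
time_s: 8.6
tcp_pos: [0.6294, -0.0386, 0.014]
tcp_rot: [0.219, 0.976, -0.0, 0.0]
ft_force: [0.0, 0.3, 2.0]
grip_width: 0.087
grip_force: 59.3
```

Call:
jog_arm(
  slide=[
    [0, 0, -4],
    [0, 0, -10],
    [0, 0, -20],
    [0, 0, -20],
    [0, 0, 0],
  ],
  rotation=[
    [0, 0, 0],
    [0, 0, 0],
    [0, 0, 0],
    [0, 0, 0],
    [0, 0, 0],
  ],
  gripper=[1, 1, 1, 1, 1],
)

```text
time_s: 9.22
tcp_pos: [0.6309, -0.0385, 0.0705]
tcp_rot: [0.219, 0.976, 0.0, 0.002]
ft_force: [-0.8, 0.2, 0.7]
grip_width: 0.088
grip_force: 59.0
```

```bash
python3 - <<'E'
from snap import *
d,T=snap("w5"); cv2.imwrite("pics/w5c.png",cv2.resize(d["img"][200:340,220:420,::-1],None,fx=3,fy=3)); print(sensors.observe()["grip_force"])
E
```

```text
9.225 [ 0.6309 -0.0385  0.0705] [0.219 0.976 0.    0.002] 0.08790961914003287
58.961597084999084
```

View pics/w5c.png

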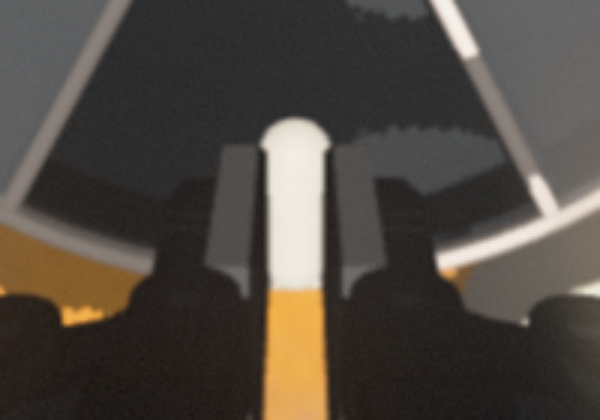

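Capsule firmly held, with its long axis along the pads (seen in the crop centre). I raise it and move towards the dish.

Call:
jog_arm(
  slide=[
    [0, 0, -40],
    [0, 0, -50],
    [35, 23, -40],
    [35, 23, 0],
    [35, 23, 0],
    [35, 23, 0],
    [0, 0, 0],
    [0, 0, 0],
  ],
  rotation=[
    [0, 0, 0],
    [0, 0, 0],
    [0, 0, 0],
    [0, 0, 0],
    [0, 0, 0],
    [0, 0, 0],
    [0, 0, 0],
    [0, 0, 0],
  ],
  gripper=[1, 1, 1, 1, 1, 1, 1, 1],
)

```text
time_s: 10.28
tcp_pos: [0.5422, 0.1036, 0.1974]
tcp_rot: [0.219, 0.976, -0.0, -0.0]
ft_force: [0.5, -0.9, 0.6]
grip_width: 0.09
grip_force: 59.0
```

```bash
python3 - <<'E'
from snap import *
d,T=snap("w6")
e=dict(np.load("top0.npz"));Te=cam_world(e)
for n,D,TT in (("w6",d,T),("top",e,Te)):
    q=plane(D,TT,np.stack(np.meshgrid(np.arange(640),np.arange(400)),-1).reshape(-1,2),.024)[:,:2].reshape(400,640,2)
    g=cv2.cvtColor(D["img"],cv2.COLOR_RGB2HSV); m=((g[...,1]<60)).astype(np.uint8); m[np.hypot(*(q-[.507,.252]).transpose(2,0,1))>.058]=0
    m=cv2.morphologyEx(m,cv2.MORPH_OPEN,np.ones((3,3)))
    c=max(cv2.findContours(m,0,2)[0],key=cv2.contourArea); P=plane(D,TT,c[:,0].astype(float),.024)[:,:2]
    print(n,cv2.minEnclosingCircle(c)[0],cv2.minEnclosingCircle(P.astype(np.float32)))
togo(sensors.observe(),[.507,.252,.12])
E
```

```text
10.275 [0.5422 0.1036 0.1974] [ 0.219  0.976 -0.    -0.   ] 0.09042193954954819
w6 (448.2869873046875, 65.21597290039062) ((0.5036165714263916, 0.2468574494123459), 0.05510064214468002)
top (212.85293579101562, 209.85293579101562) ((0.5010457038879395, 0.24583004415035248), 0.0553438737988472)
yaw 154.58 slide mm [ 96.  119.3  77.2]
```

View pics/w6.png

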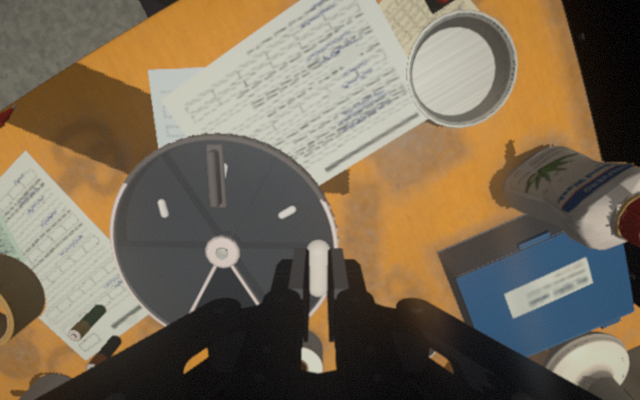

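Dish rim centre is near (462,68) and floor centre near (453,70). The sanitiser is to the right at (590,190), clear of the path.

```bash
python3 - <<'E'
from snap import *
d=dict(np.load("w6.npz"));T=d["Tw"];e=dict(np.load("top0.npz"));Te=cam_world(e)
print(plane(d,T,[(462,68)],.024),plane(d,T,[(453,70)],.003),plane(e,Te,[(209.9,207)],.024),plane(e,Te,[(211.6,206.4)],.003))
print("tri rim",tri([(d,T,(462,68)),(e,Te,(209.9,207))]),"floor",tri([(d,T,(453,70)),(e,Te,(211.6,206.4))]))
o,v=ray(d,T,[(453,70)]); print("depth",o+v[0]*d["range_z"][70,453])
E
```

```text
[[0.50545638 0.25404042 0.024     ]] [[0.50574245 0.25408173 0.003     ]] [[0.50688793 0.25225091 0.024     ]] [[0.51125133 0.25349029 0.003     ]]
tri rim [0.50405488 0.24713847 0.04214268] floor [0.50502717 0.24425624 0.03315438]
depth [0.50575884 0.25414649 0.00282215]
```

Call:
jog_arm(
  slide=[
    [32, 40, 0],
    [32, 40, 20],
    [32.5, 40, 40],
    [0, 0, 50],
    [0, 0, 30],
    [0, 0, 10],
    [0, 0, 0],
    [0, 0, 0],
  ],
  rotation=[
    [0, 0, 0],
    [0, 0, 0],
    [0, 0, 0],
    [0, 0, 0],
    [0, 0, 0],
    [0, 0, 0],
    [0, 0, 0],
    [0, 0, 0],
  ],
  gripper=[1, 1, 1, 1, 1, 1, 1, 1],
)

```text
time_s: 11.32
tcp_pos: [0.5078, 0.2523, 0.0507]
tcp_rot: [0.22, 0.976, 0.001, 0.001]
ft_force: [1.1, 0.3, 0.7]
grip_width: 0.087
grip_force: 59.0
```

Call:
jog_arm(
  slide=[
    [0, 0, 15],
    [0, 0, 12],
    [0, 0, 6],
    [0, 0, 3],
    [0, 0, 0],
    [0, 0, 0],
  ],
  rotation=[
    [0, 0, 0],
    [0, 0, 0],
    [0, 0, 0],
    [0, 0, 0],
    [0, 0, 0],
    [0, 0, 0],
  ],
  gripper=[1, 1, 1, 1, 1, 1],
)

```text
time_s: 12.08
tcp_pos: [0.5068, 0.2522, 0.0136]
tcp_rot: [0.219, 0.976, 0.0, 0.0]
ft_force: [0.7, 0.5, 0.5]
grip_width: 0.09
grip_force: 58.9
```

Underside is about 0.6 mm above the floor. I release gently.

Call:
jog_arm(
  slide=[
    [0, 0, 0],
    [0, 0, 0],
    [0, 0, 0],
    [0, 0, 0],
    [0, 0, 0],
    [0, 0, -5],
    [0, 0, -20],
    [0, 0, -40],
  ],
  rotation=[
    [0, 0, 0],
    [0, 0, 0],
    [0, 0, 0],
    [0, 0, 0],
    [0, 0, 0],
    [0, 0, 0],
    [0, 0, 0],
    [0, 0, 0],
  ],
  gripper=[0.88, 0.84, 0.8, 0.78, 0.78, 0.78, 0.78, 0.78],
)

```text
time_s: 13.08
tcp_pos: [0.5059, 0.2518, 0.0792]
tcp_rot: [0.219, 0.976, -0.001, -0.001]
ft_force: [0.5, 0.9, -0.8]
grip_width: 0.221
grip_force: 0.0
```

Call:
jog_arm(
  slide=[
    [0, 0, -50],
    [0, 0, -50],
    [-30, -37, 0],
    [-30, -37, 0],
    [-30, -37, 0],
    [0, 0, 0],
  ],
  rotation=[
    [0, 0, 0],
    [0, 0, 0],
    [0, 0, 0],
    [0, 0, 0],
    [0, 0, 0],
    [0, 0, 0],
  ],
  gripper=[0.7, 0.7, 0.7, 0.7, 0.7, 0.7],
)

```text
time_s: 13.82
tcp_pos: [0.5418, 0.1086, 0.1793]
tcp_rot: [0.223, 0.975, -0.001, 0.001]
ft_force: [-0.2, 0.2, -1.3]
grip_width: 0.307
grip_force: 0.0
```

```bash
python3 - <<'E'
from snap import *
d,T=snap("w7"); togo(sensors.observe(),[.5,.0225,.0405],154.6)
E
```

```text
13.825 [0.5418 0.1086 0.1793] [ 0.223  0.975 -0.001  0.001] 0.30658152638973935
yaw 154.46 slide mm [ -1.1 -98.  139. ] rotz -0.002
```

View pics/w7.png

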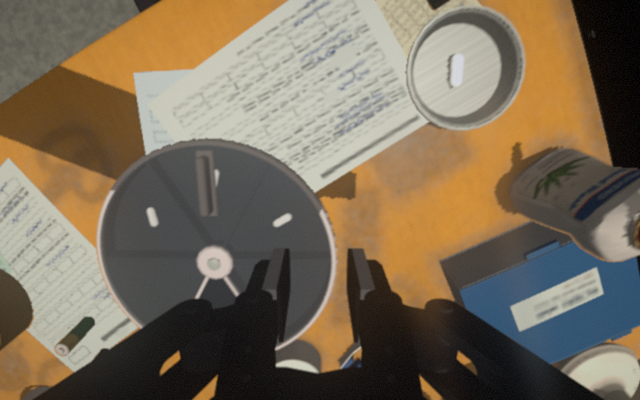

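The capsule lies in the middle of the dish at (457,70), and the rib stands at (205,183). Now back over the rib.

Call:
jog_arm(
  slide=[
    [-0.5, -49, 20],
    [-0.5, -49, 20],
    [0, 0, 40],
    [0, 0, 30],
    [0, 0, 8],
    [0, 0, 0],
    [0, 0, 0],
  ],
  rotation=[
    [0, 0, -0.002],
    [0, 0, 0],
    [0, 0, 0],
    [0, 0, 0],
    [0, 0, 0],
    [0, 0, 0],
    [0, 0, 0],
  ],
  gripper=[0.7, 0.7, 0.7, 0.7, 0.7, 0.7, 0.7],
)

```text
time_s: 14.75
tcp_pos: [0.5005, 0.025, 0.0617]
tcp_rot: [0.218, 0.976, 0.0, 0.001]
ft_force: [-0.4, -0.2, 0.9]
grip_width: 0.303
grip_force: 0.0
```

```bash
python3 - <<'E'
from snap import *
d,T=snap("w8"); togo(sensors.observe(),[.4985,.0226,.0405],154.6)
g=cv2.cvtColor(d["img"],cv2.COLOR_RGB2GRAY).astype(int)
print(g[230,270:370:3]); print(g[205,270:370:3])
E
```

```text
14.75 [0.5005 0.025  0.0617] [0.218 0.976 0.    0.001] 0.30273797839722083
yaw 154.83 slide mm [ 0.9 -2.8 21.2] rotz 0.004
[ 75  74  73  75  74  73  74  73  72  73  83 101  78  94 100  99  93  80
 101  90  74  75  74  71  74  74  73  75  76  74  75  74  73  74]
[ 76  77  78  80  80  76  78  78  76  76  88 103  79  87  94  94  87  76
 102  93  79  77  75  80  77  78  77  79  79  76  76  79  78  77]
```

Call:
jog_arm(
  slide=[
    [0.5, -1.5, 10],
    [0, 0, 11],
    [0, 0, 0],
    [0, 0, 0],
    [0, 0, 0],
  ],
  rotation=[
    [0, 0, 0.004],
    [0, 0, 0],
    [0, 0, 0],
    [0, 0, 0],
    [0, 0, 0],
  ],
  gripper=[0.7, 0.7, 0.87, 0.87, 0.87],
)

```text
time_s: 15.42
tcp_pos: [0.4987, 0.0232, 0.0396]
tcp_rot: [0.22, 0.975, 0.0, 0.0]
ft_force: [0.2, -0.1, 0.6]
grip_width: 0.129
grip_force: 0.0
```

Call:
jog_arm(
  slide=[
    [-0.6, 9.6, 0],
    [-0.6, 9.6, 0],
    [-0.6, 9.6, 0],
    [-0.6, 9.6, 0],
    [-0.6, 9.6, 0],
    [-0.6, 9.6, 0],
    [-0.6, 9.6, 0],
    [-0.6, 9.6, 0],
  ],
  rotation=[
    [0, 0, 0.13],
    [0, 0, 0.13],
    [0, 0, 0.13],
    [0, 0, 0.13],
    [0, 0, 0.13],
    [0, 0, 0.13],
    [0, 0, 0.13],
    [0, 0, 0.13],
  ],
  gripper=[0.87, 0.87, 0.87, 0.87, 0.87, 0.87, 0.87, 0.87],
)

```text
time_s: 16.42
tcp_pos: [0.5588, 0.0653, 0.0395]
tcp_rot: [0.677, 0.736, -0.0, -0.0]
ft_force: [-1.5, 0.2, 0.0]
grip_width: 0.126
grip_force: 0.4
```

```bash
python3 - <<'E'
from snap import *
togo(sensors.observe(),[.559,.0645,.0406],94.9)
E
```

```text
yaw 94.75 slide mm [-0.8  0.1 -1.1] rotz -0.003
```

Right at the original pose. I settle, open, rise and check.

Call:
jog_arm(
  slide=[
    [0, 0, 0],
    [0, 0, 0],
    [0, 0, 0],
    [0, 0, -30],
    [0, 0, -50],
    [-15, 0, -60],
    [-15, 0, -60],
    [0, 0, 0],
  ],
  rotation=[
    [0, 0, 0],
    [0, 0, 0],
    [0, 0, 0],
    [0, 0, 0],
    [0, 0, 0],
    [0, 0, 0],
    [0, 0, 0],
    [0, 0, 0],
  ],
  gripper=[0.87, 0.7, 0.7, 0.7, 0.7, 0.7, 0.7, 0.7],
)

```text
time_s: 17.42
tcp_pos: [0.5642, 0.0343, 0.2444]
tcp_rot: [0.676, 0.737, 0.003, 0.004]
ft_force: [0.3, 0.1, -0.9]
grip_width: 0.299
grip_force: 0.0
```

```bash
python3 - <<'E'
from snap import *; from meas import *
d,T=snap("w9"); blobs(d,T,[.5652,-.0094])
cv2.imwrite("pics/w9t.png",optics.get_image("top")["img"][120:250,170:400,::-1].repeat(3,0).repeat(3,1))
E
```

```text
17.425 [0.5642 0.0343 0.2444] [0.676 0.737 0.003 0.004] 0.29925347744470104
(341.3, 258.8) WxL px 3.7 20.6 z9mm mid [ 0.6028 -0.0725] len 26.2 ang 123.6
(257.2, 233.3) WxL px 6.6 17.1 z9mm mid [ 0.5039 -0.0484] len 19.3 ang 162.5
(368.1, 175.8) WxL px 6.7 17.9 z9mm mid [0.6214 0.0286] len 19.9 ang 158.3
(254.8, 171.8) WxL px 7.1 17.7 z9mm mid [0.4988 0.0228] len 18.9 ang 137.8
(312.5, 140.5) WxL px 15.0 55.0 z9mm mid [0.5582 0.0608] len 57.7 ang 94.6
```

View pics/w9.png

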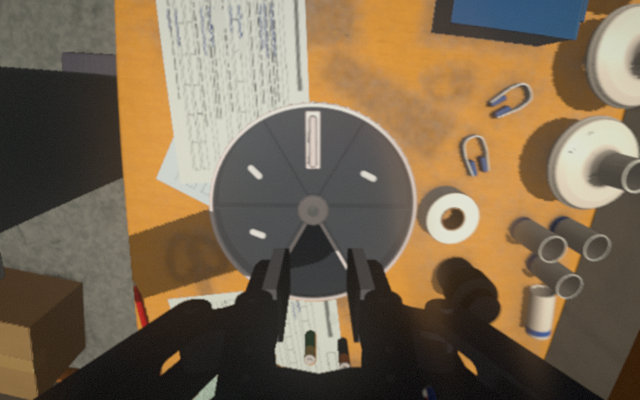

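The rib is back at 94.6° in the same place (312,140), against 94.8° at the start. The opening is over the blank, the small capsules have not moved, and the batteries are still standing. Handing in.

```bash
python3 -c "
from station import bot; print(bot.job_done())"
```

```text
the job is handed in; nothing more can be done
None
```

I laid the large capsule in the dish and turned the cover back over the blank sector (its rib reads 94.6°, 94.8° at the start); the three visible small capsules had not moved, the fourth was hidden under the rib, and I handed the job in at about 17 s of the 61 s allowed, with no verdict returned.

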